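Set the tablet organiser's pointer and confirm on the reminder clock

ROBOT

A 6-joint arm with a two-finger parallel gripper is mounted at the origin on the work surface. World frame = base frame: x ahead of the robot, y to its left, z up, the work surface at z = 0. Lengths are in mm, angles in rad, forces in N, time in s.
With the tool pointing down it reaches from about 350 to 775 mm from the base axis. Payload 7.3 kg.
Tool frame: the origin (TCP) lies at the very end of the fingers, on their centre line; the grasp point (between the pads) lies 19 mm behind it; x points along the fingers, y is the direction in which the jaws open and shut, and the axes are right-handed (so a half turn about x gives the same grasp; the last joint's range is limited). The gripper opens to 92 mm and grips with 3 to 60 N. Pads are 19 mm wide; open, the fingers measure 130 mm over their backs; the gripper's body (75 mm by 190 mm) begins 47 mm behind the grasp point.
Start: joints at [-1.358, 0.342, 1.524, -0, 1.275, -0.146], TCP at [184.377, -491.579, 226.741] pointing down, gripper open.
Joint ranges: [-2.53, 2.53], [-0.77, 2.02], [0.04, 2.7], [-1, 4.14], [0.28, 2.66], [-3.11, 3.11]. Speed limits (rad/s): [2.57, 2.57, 3.14, 3.14, 3.14, 3.14].

INTERFACE

Orientations are given as [roll, pitch, yaw] about the fixed x, y, z axes, in that order (R = Rz(yaw) Ry(pitch) Rx(roll)).
In Python, from plant import bot gives the robot as it stands.
- The arm moves only by the tool step_arm, never from a script. Its argument "targets" is a list that holds one entry, the list of rows, each a list of 4 numbers: the shift along the tool's x, y, z in m, then the turn about the tool's x in degrees. A call has exactly 5 rows; each row is the pose to reach, as a shift and turn from the pose measured when the call began, along the tool's axes at that moment; what a row does not reach only later rows make up. A row lasts 1/12 s, in which the tool goes at most 41.7 mm and 7.16 degrees, less where a joint would pass 70% of its speed; a pose out of reach is approached as far as the arm can. A call with a gripper value outside its range is refused whole. "jaw" is the closure, from 0 (fully open) to 1 (shut), set as the call begins (left out, the last holds). The fingers move at their own pace and stop on an object; the grip force is fixed at half the most. Time passes only in rows, so rows that repeat a pose let the fingers close, or fill a call up. It gives the time, the measured TCP pose, the force and the opening at its end, in the units of the state.
- bot.get_obs(): the state, without advancing time (a new reading comes with each control period).
- bot.capture(name): name is "side" or "top"; returns a dict with "color" (480x640x3 uint8, red, green, blue), "depth" (480x640 float32, mm along the optical axis (not along the pixel's ray), 0 where there is no reading), "fov_y" (degrees; the focal length in pixels is half the picture's height over the tangent of half this angle, whatever the lens; pixels are square), "cx", "cy" (the principal point, pixels), "rvec" (rotation vector, rad) and "tvec" (3), from world to camera coordinates, as OpenCV has them. Camera axes: x right, y down, z forward; pixel columns grow to the right and rows downward; lengths in mm; the calibration is good to about 2 mm. A picture is of the moment at which its call begins.
- bot.close_job(): hands the job in, once; it reports no verdict.
The state is a dict: "time": time; "joint_positions": joint angles; "dq": joint speeds; "tau": joint torques, N m; "tool_pos": TCP position; "tcp_rot": TCP orientation; "contact_force": force on the tool from outside, world axes, zero at the start; "moment": the same for the moment, N m; "grip_width": finger opening in mm.
Only numpy, scipy, OpenCV 4.12 (cv2) and the standard library are available. Lean on these libraries where they do the work, as an engineer would, in place of code of your own. Each camera call takes 0.05 s, during which the arm holds its last target. There are 200 camera calls.

TASK

With a fingertip, push the arrow arm of the tablet organiser's pointer round until the arrow points squarely at the round tablet (the others are oblong), and only then press the large button on the reminder clock down and let it come up again. Leave the organiser standing where it is, do not pick up or stir the tablets, and leave everything else on the table alone.

Things in the scene. Friction and masses are not known exactly. Their poses are not given: they have to be found in the camera images.
- organiser: round slate-blue weekly tablet organiser, loose (about 0.7 kg, slides if shoved): 170 mm across, rim and partitions 30 mm high, seven open wedge compartments with floor 10 mm up. Origin at the centre of its underside, z up, any yaw. Compartment middles lie 56 mm from the middle, the first along its x axis, the others every 51.4 degrees. A bare-metal pointer turns about its middle.
- hub (a point): point on the pointer's turning axis (the organiser's middle), 60 mm above the table; the pointer's round hub is 30 mm across and 63 mm high
- pointer (a joint): angle of the pointer about the vertical, 0 when its arrow lies along the organiser's x axis, growing counter-clockwise seen from above. Turns endlessly either way, no stops, stays where it is left (about 1 N at 50 mm from the axis turns it). Opposite the arrow arm a short tail, reaching 46 mm from the axis, ends in a round weight 20 mm across.
- pointer_mark (a point): point on the top edge (61 mm above the table) of the pointer's arrow arm, 56 mm from the axis. The arm is an upright blade 6 mm thick, 37 to 61 mm above the table, reaching 82 mm from the axis to the arrow's tip; from 65 mm outwards two arrow barbs widen it to 24 mm.
- tablet_mid (a point): middle of the one round white tablet, 25 mm across and 7 mm thick, lying in one of the compartments
- caplet_a_mid (a point): middle of an oblong white caplet, 22 x 9 x 8 mm, in another compartment
- caplet_b_mid (a point): middle of a second such oblong caplet, in another compartment
- clock: grey reminder clock, fixed to the table, 80 x 110 x 42 mm, dark display on its front (-x side). Origin at the centre of its underside
- clock_button_top (a point): centre of the top face of the large round white button, 32 mm across, in the middle of the clock's top; it is pressed straight down
- clock_button (a joint): how far the button is pressed, 0 to 0.006 m; a spring, about 5 N when fully down, brings it back up
- remote: black TV remote control, 45 x 180 x 18 mm, long side along its y; a bystander, loose. Origin at the centre of its underside
- cup: white coffee cup with one handle, 76 mm across, 58 mm high, standing on the saucer; a bystander, loose. Origin at the centre of its underside
- saucer: white saucer, 136 mm across; a bystander, loose. Origin at the centre of its underside
- sugar_bowl: white lidded sugar bowl, 92 mm across, 84 mm high; a bystander, loose. Origin at the centre of its underside
- jar: glass jar with a screw cap, 72 mm across, 90 mm high; a bystander, loose. Origin at the centre of its underside
- nail_file: flat nail file, 170 x 20 x 5 mm; a bystander, loose. Origin at the centre of its underside
- glasses_case: spectacle case, 160 x 60 x 40 mm; a bystander, loose. Origin at the centre of its underside
- earbud_case: small rounded black earphone case, 50 x 60 x 25 mm, behind the clock; a bystander, loose. Origin at the centre of its underside
Not all that is in view belongs to the job. There is more than one size of the organiser; the job needs the larger.

How it is judged:
By the outcome, as a careful person would: the job done as asked, in the order asked, and still so for the second after the job is handed in, with the robot touching nothing.
It also fails if it takes over 48 s, if anything falls off the work surface, if the arm or the gripper's body presses on something with over 40 N, if the wrist force passes 120 N, or if a joint passes its speed limit or range.

## Working session

There is one attempt and no reset: what is moved stays moved. The work goes in short steps, Python scripts to look and compute and a tool call to move; the robot and the scene stay as the last step left them, time stands still between calls to the robot, and variables do not carry over. Pictures are saved under pics/ and viewed, about 8 in all and at most 12, crops included, and the job is handed in when it is done.

Besides the shell and the picture viewer there is one more tool, called after "Request:" by a JSON object that holds its "method" and its "body". step_arm: Moves the arm, as the interface text tells. Its arguments: {"type":"object","properties":{"targets":{"type":"array","items":{"type":"array","items":{"type":"array","items":{"type":"number"}}}},"jaw":{"type":"number"}},"required":["targets"]}

```bash
mkdir -p pics; cat > h.py <<'E'
import numpy as np,cv2
from plant import bot
def cap(n):
    c=bot.capture(n); h,w=c['color'].shape[:2]
    f=h/2/np.tan(np.radians(c['fov_y'])/2)
    c['K']=np.array([[f,0,c['cx']],[0,f,c['cy']],[0,0,1.]])
    c['R']=cv2.Rodrigues(np.array(c['rvec'],float))[0]; c['t']=np.array(c['tvec'],float).ravel()
    return c
def ray(c,u,v,z):
    d=c['R'].T@np.linalg.inv(c['K'])@np.array([u,v,1.]); o=-c['R'].T@c['t']
    return o+d*(z-o[2])/d[2]
def proj(c,p):
    q=c['K']@(c['R']@np.array(p,float)+c['t']); return q[:2]/q[2]
def save(c,n,box=None,s=1):
    im=c['color'][:,:,::-1]
    if box: im=im[box[1]:box[3],box[0]:box[2]]
    cv2.imwrite('pics/'+n,cv2.resize(im,None,fx=s,fy=s,interpolation=cv2.INTER_CUBIC))
E
python3 - <<'E'
from h import *
o=bot.get_obs();print(o)
for n in('top','side'):
    c=cap(n);save(c,n+'0.png');print(n,c['fov_y'],c['cx'],c['cy'],-c['R'].T@c['t'],c['R'][2])
E
```

```text
{'time': 0.0, 'joint_positions': array([-1.35799714e+00,  3.42718929e-01,  1.52503091e+00, -3.25081804e-05,
        1.27540703e+00, -1.46010598e-01]), 'dq': array([-0.00010801,  0.00020578,  0.00017291, -0.00176627,  0.00020203,
       -0.00076772]), 'tau': array([ 1.06195031e-05, -4.31236482e+01, -2.44225019e+01,  7.16396095e-02,
        5.57000900e-02, -1.38256519e-04]), 'tool_pos': array([ 184.27603841, -491.15013131,  226.04209276]), 'tcp_rot': array([-1.69693663,  1.56923181,  1.8034753 ]), 'contact_force': array([ 0.68339609,  0.41735744, -0.35100385]), 'moment': array([-0.01592958,  0.05394774, -0.01091343]), 'grip_width': 91.6200338611119}
top 48.100539619624676 328.43427899703653 234.29780573070425 [ 411.99041511  -18.46467967 1238.7713199 ] [ 0.07431658  0.02130667 -0.99700706]
side 49.17974005725846 321.4053613189568 239.45100429330685 [353.27886979 905.04619117 673.85358476] [ 0.13197727 -0.82032769 -0.55645708]
```

View pics/top0.png

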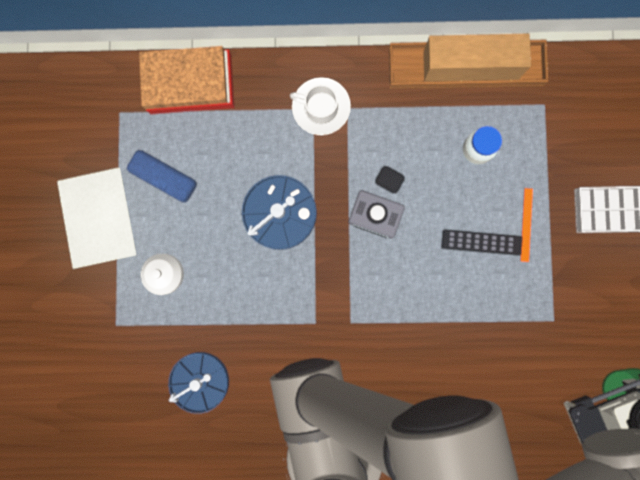

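View pics/side0.png

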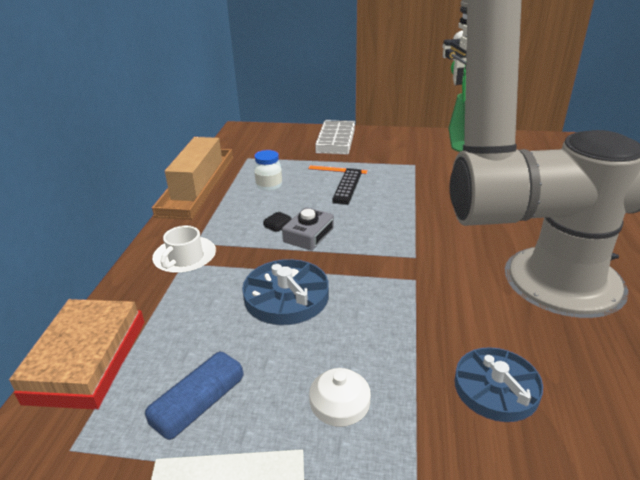

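The larger organiser is at top (279,212) and the small decoy at (199,383). White things in the large one are (304,213), which looks round, (271,189), about (295,192), and the tail weight at about (290,201). The arrow tip is at (250,234). The clock is at (377,212), with its button at (377,212). I'll check these in a close crop.

```bash
python3 - <<'E'
from h import *
c=cap('top');save(c,'crop1.png',(235,165,415,255),4.4)
im=c['color'].astype(int)
m=((im.min(2)>185)).astype(np.uint8)
m2=np.zeros_like(m);m2[165:260,235:325]=1;m2[195:230,360:395]=1
n,l,s,ce=cv2.connectedComponentsWithStats(m*m2)
for i in range(1,n):
    if s[i,4]>8: print(ce[i],s[i], ray(c,*ce[i],14).round(1),ray(c,*ce[i],60).round(1))
hsv=cv2.cvtColor(c['color'],cv2.COLOR_RGB2HSV)
b=((hsv[...,0]>100)&(hsv[...,0]<115)&(hsv[...,1]>90)).astype(np.uint8)
b[:,:236]=0;b[:165]=0;b[260:]=0;b[:,325:]=0
b=cv2.morphologyEx(b|(m*m2*(np.arange(640)<330)).astype(np.uint8),cv2.MORPH_CLOSE,np.ones((5,5)))
k=max(cv2.findContours(b,0,1)[0],key=cv2.contourArea)
e=cv2.fitEllipse(k);print(e,ray(c,*e[0],30),ray(c,*e[0],20))
E
```

```text
[270.91891892 189.21621622] [268 185   7   9  37] [609.3 139.   14. ] [601.9 133.   60. ]
[274.44764398 211.95549738] [248 190  51  45 382] [556.5 131.1  14. ] [551.  125.5  60. ]
[377.08860759 212.41772152] [371 206  14  14 158] [ 551.9 -104.2   14. ] [ 546.6 -101.    60. ]
[303.55555556 213.11111111] [298 208  12  11  99] [552.8  64.2  14. ] [547.5  61.1  60. ]
((278.7715148925781, 212.01068115234375), (71.51986694335938, 71.94296264648438), 132.45458984375) [554.31450888 119.29773299  30.        ] [555.49193667 120.43742261  20.        ]
```

View pics/crop1.png

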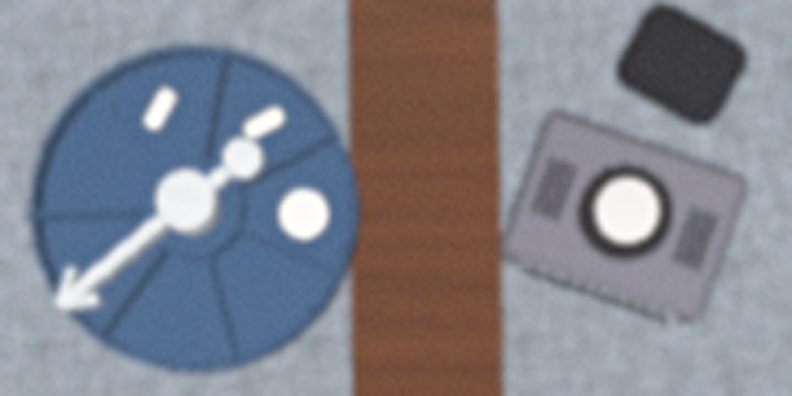

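The round tablet is at px (304,213). The caplets at (271,189) and (295,192) are oblong, and the tail weight sits beside the second one. I'll turn the arrow counter-clockwise, round the robot's side.

```bash
cat >> h.py <<'E'
from scipy.spatial.transform import Rotation as Ro
C=np.array([554.,119.5])
def Rt(o): return Ro.from_euler('xyz',o['tcp_rot']).as_matrix()
def zdir(o):
    r=Rt(o)[:,2]; return np.degrees(np.arctan2(r[1],r[0]))
def to(o,p,zd=None):
    s=Rt(o).T@(np.array(p)-o['tool_pos'])/1000
    t=0 if zd is None else -((zd-zdir(o)+180)%360-180)
    return s.round(4),round(t,1)
def pushpos(th,d,r=42,z=45):
    a=np.radians(th); u=np.array([np.cos(a),np.sin(a)]); n=np.array([-u[1],u[0]])
    return np.r_[C+r*u-d*n,z]
E
python3 - <<'E'
from h import *
c=cap('top');o=bot.get_obs()
hub=ray(c,277.5,210.4,63);tip=ray(c,249.1,234.1,61);tab=ray(c,303.56,213.1,17)
print(hub,tip,tab)
print('arrow',np.degrees(np.arctan2(*(tip-hub)[1::-1])),'tab',np.degrees(np.arctan2(*(tab[:2]-hub[:2])[::-1])),np.degrees(np.arctan2(*(tab[:2]-C)[::-1])))
h=lambda u,v:(lambda d:-c['R'].T@c['t']+c['R'].T@(np.linalg.inv(c['K'])@[u,v,1.]*d))(float(c['depth'][v,u]))
for p in[(377,212),(375,213),(379,212),(377,221),(368,212),(361,208),(394,216),(384,202),(279,250)]:print(p,h(*p).round(1))
print(zdir(o)); p=pushpos(130,30,z=160);print(p,to(o,p,220))
E
```

```text
[554.04329571 118.32664933  63.        ] [502.67679803 181.57643755  61.        ] [552.48640821  63.95735693  17.        ]
arrow 129.08078526534237 tab -91.64024046159679 -91.56098015841978
(377, 212) [ 547.2 -100.6   63.2]
(375, 213) [545.  -96.1  63.4]
(379, 212) [ 547.2 -105.    62.3]
(377, 221) [ 528.2 -100.8   54.9]
(368, 212) [548.7 -81.4  52.4]
(361, 208) [558.7 -66.4  45.4]
(394, 216) [ 540.4 -140.    39. ]
(384, 202) [ 573.  -118.8   34. ]
(279, 250) [469.5 122.4   2.3]
-159.44351458162814
[549.98425369 170.9574949  160.        ] (array([ 0.0668, -0.4917, -0.5749]), np.float64(-19.4))
```

Request:
{"method": "step_arm", "body": {"targets": [[[0.004, -0.027, -0.031, -4], [0.008, -0.054, -0.062, -8], [0.011, -0.081, -0.094, -12], [0.015, -0.108, -0.125, -16], [0.018, -0.135, -0.157, -19.4]]], "jaw": 1}}

```text
time: 0.62
tool_pos: [284.0, -308.2, 208.1]
tcp_rot: [-2.024, 1.569, 1.817]
contact_force: [1.8, -1.3, -0.1]
grip_width: 63.2
```

```bash
python3 - <<'E'
from h import *
o=bot.get_obs();print(o['time'],o['tool_pos'],zdir(o),o['grip_width'],to(o,pushpos(130,30,z=160),220))
E
```

```text
0.6167 [ 284.00119751 -308.17086606  208.10134007] -139.892602819666 63.19783389372621 (array([ 0.0486, -0.195 , -0.5121]), np.float64(0.1))
```

Request:
{"method": "step_arm", "body": {"targets": [[[0.003, -0.013, -0.034, 0], [0.006, -0.026, -0.068, 0], [0.009, -0.039, -0.103, 0], [0.012, -0.052, -0.137, 0], [0.016, -0.065, -0.171, 0]]]}}

```text
time: 1.03
tool_pos: [373.5, -146.6, 192.4]
tcp_rot: [-2.687, 1.57, 1.154]
contact_force: [1.2, -0.4, 0.7]
grip_width: 29.8
```

Request:
{"method": "step_arm", "body": {"targets": [[[0.003, -0.013, -0.034, 0], [0.006, -0.026, -0.068, 0], [0.009, -0.039, -0.103, 0], [0.012, -0.052, -0.137, 0], [0.016, -0.065, -0.171, 0]]]}}

```text
time: 1.45
tool_pos: [463.0, 15.2, 176.5]
tcp_rot: [-3.035, 1.57, 0.807]
contact_force: [-0.8, -1.5, 0.8]
grip_width: 1.0
```

Request:
{"method": "step_arm", "body": {"targets": [[[0.003, -0.013, -0.034, 0], [0.006, -0.026, -0.068, 0], [0.009, -0.039, -0.103, 0], [0.012, -0.052, -0.137, 0], [0.016, -0.065, -0.171, 0]]]}}

```text
time: 1.87
tool_pos: [552.5, 177.0, 160.5]
tcp_rot: [-3.095, 1.57, 0.747]
contact_force: [0.7, 0.6, 0.1]
grip_width: 0.4
```

```bash
python3 - <<'E'
from h import *
o=bot.get_obs();print(o['time'],o['tool_pos'],zdir(o),o['grip_width'],to(o,pushpos(129.5,30,z=100),219.5),to(o,pushpos(129.5,30,z=45),219.5),pushpos(129.5,30),o['joint_positions'].round(2))
c=cap('side');save(c,'side1.png',(200,180,400,350),4)
E
```

```text
1.8667 [552.48000648 177.00282839 160.48385971] -139.86428148933322 0.4029691557974621 (array([0.0605, 0.0033, 0.0055]), np.float64(0.6)) (array([0.1155, 0.0033, 0.0055]), np.float64(0.6)) [550.43345225 170.99057911  45.        ] [0.18 0.5  1.47 0.   1.18 1.05]
```

View pics/side1.png

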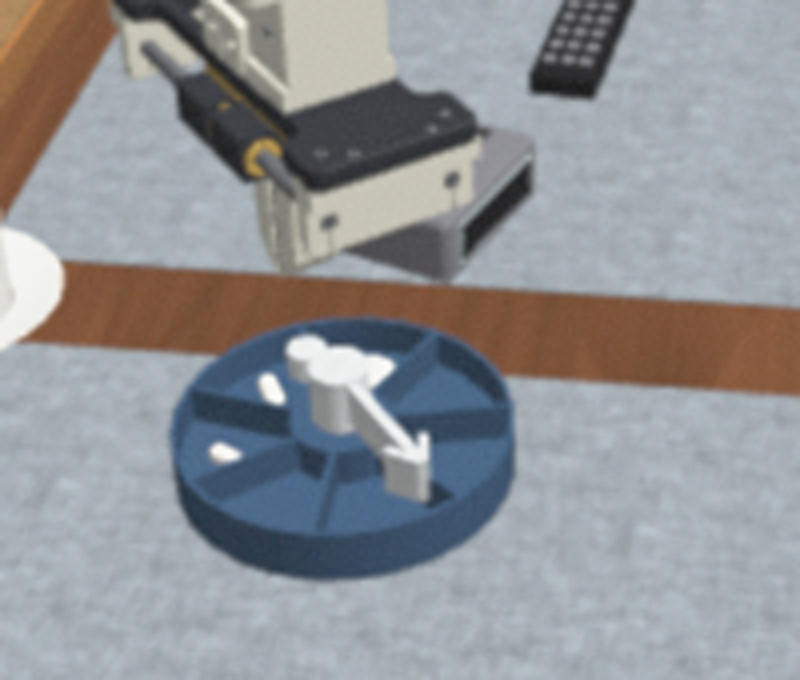

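```bash
python3 - <<'E'
from h import *
c=cap('side');o=bot.get_obs();R=Rt(o)
for v in ([0,0,0],[0,19,0],[0,-19,0],[0,0,9.5],[0,0,-9.5],[-19,0,0],[-66,0,0]):
    q=proj(c,o['tool_pos']+R@v);print(v,((q-[200,180])*4).round())
save(c,'side2.png',(180,60,380,260),3)
t=cap('top');save(t,'top2.png',(200,140,400,290),4)
E
```

```text
[0, 0, 0] [297. 269.]
[0, 19, 0] [277. 249.]
[0, -19, 0] [318. 290.]
[0, 0, 9.5] [316. 262.]
[0, 0, -9.5] [277. 276.]
[-19, 0, 0] [294. 232.]
[-66, 0, 0] [285. 138.]
```

View pics/side2.png

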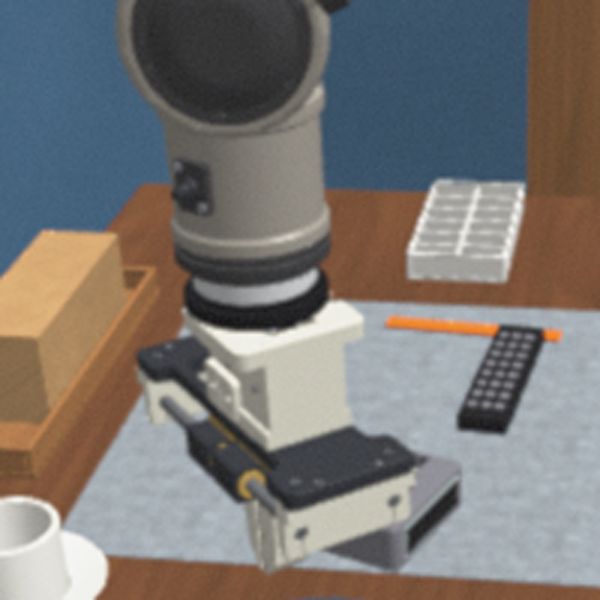

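The white plate is the end of the gripper body, 66 mm above the tip, and it hides the fingers. That matches the given dimensions. I'll descend behind the arrow arm.

Request:
{"method": "step_arm", "body": {"targets": [[[0.025, 0.003, 0.005, 0], [0.055, 0.003, 0.005, 0], [0.085, 0.003, 0.005, 0], [0.108, 0.003, 0.005, 0], [0.116, 0.003, 0.005, 0]]]}}

```text
time: 2.43
tool_pos: [547.5, 170.2, 40.2]
tcp_rot: [-0.597, 1.564, -3.036]
contact_force: [-0.4, 0.5, -0.2]
grip_width: 0.5
```

```bash
python3 - <<'E'
from h import *
o=bot.get_obs();R=Rt(o);print(o['time'],o['tool_pos'],zdir(o),o['contact_force'])
# pushing schedule in tool axes; contact dist d=12.5
for th0,n in((129.5,0),):
  for d,th in((12.5,129.5),(12.5,136.5),(12.5,143.5),(12.5,150.5),(12.5,157.5),(12.5,164.5)):
    print(th,to(o,pushpos(th,d),th+90))
c=cap('side');save(c,'side3.png',(220,190,360,330),4)
E
```

```text
2.4333 [547.46027226 170.19206577  40.22655582] -139.75169396284724 [-0.43703868  0.4556283  -0.19448778]
129.5 (array([-0.0047,  0.0011,  0.0147]), np.float64(0.7))
136.5 (array([-0.0047, -0.0002,  0.0199]), np.float64(-6.3))
143.5 (array([-0.0046, -0.0008,  0.0252]), np.float64(-13.3))
150.5 (array([-0.0046, -0.0008,  0.0306]), np.float64(-20.3))
157.5 (array([-0.0046, -0.0002,  0.0359]), np.float64(-27.3))
164.5 (array([-0.0045,  0.0011,  0.0411]), np.float64(-34.3))
```

View pics/side3.png

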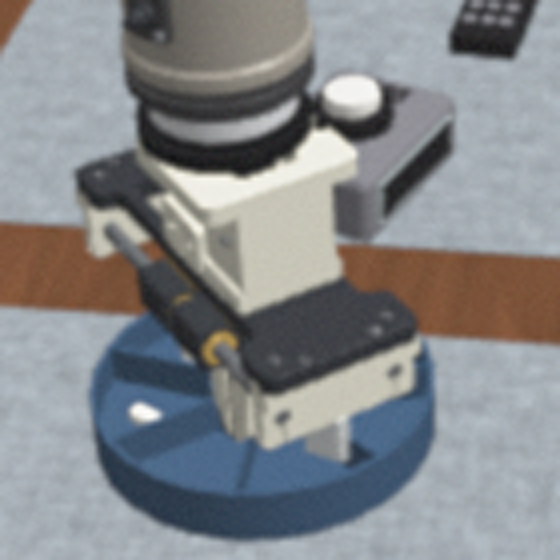

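Request:
{"method": "step_arm", "body": {"targets": [[[-0.004, 0.001, 0.005, 0], [-0.005, 0.001, 0.01, 0], [-0.005, 0.001, 0.013, 0], [-0.005, 0.0005, 0.016, -2], [-0.005, 0, 0.019, -5]]]}}

```text
time: 2.9
tool_pos: [534.3, 158.1, 47.5]
tcp_rot: [-0.885, 1.568, 3.047]
contact_force: [0.8, 0.9, -0.9]
grip_width: 0.1
```

```bash
cat > st.py <<'E'
from h import *
import sys
o=bot.get_obs();print(o['time'],o['tool_pos'].round(1),'th',(zdir(o)-90)%360,o['contact_force'].round(2))
p=o['tool_pos'][:2]-C;a=np.radians(zdir(o)-90);u=np.array([np.cos(a),np.sin(a)]);n=np.array([-u[1],u[0]]);print('r',p@u,'d',-p@n)
for th in map(float,sys.argv[1:]): print(th,to(o,pushpos(th,12.5),th+90))
E
python3 st.py 140 145 150 155 160; python3 -c "
from h import *
c=cap('top');save(c,'top4.png',(220,150,340,270),4)"
```

```text
2.9 [534.3 158.1  47.5] th 135.3166501844897 [ 0.84  0.91 -0.87]
r 41.138389101468114 d 13.561421426787792
140.0 (array([ 0.0025, -0.0017,  0.0045]), np.float64(-4.7))
145.0 (array([ 0.0025, -0.0024,  0.0083]), np.float64(-9.7))
150.0 (array([ 0.0025, -0.0027,  0.0121]), np.float64(-14.7))
155.0 (array([ 0.0025, -0.0026,  0.0159]), np.float64(-19.7))
160.0 (array([ 0.0025, -0.0022,  0.0197]), np.float64(-24.7))
```

View pics/top4.png

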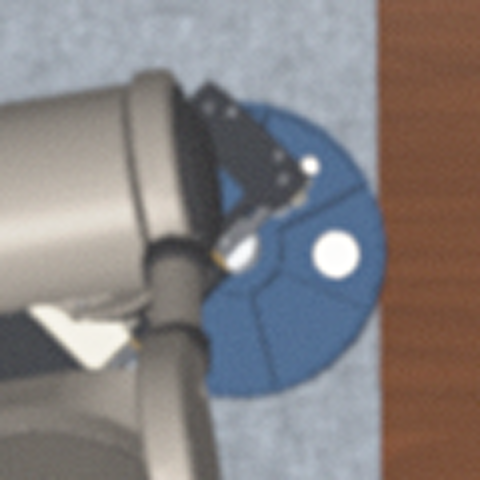

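The arm hides the arrow, but the hub and organiser haven't moved. I'll carry on round the arc.

Request:
{"method": "step_arm", "body": {"targets": [[[0.001, -0.0017, 0.0045, -4.7], [0.002, -0.0024, 0.0083, -9.7], [0.0025, -0.0027, 0.0121, -14.7], [0.0025, -0.0026, 0.0159, -19.7], [0.0025, -0.0022, 0.0197, -24.7]]]}}

```text
time: 3.37
tool_pos: [519.2, 145.5, 46.5]
tcp_rot: [-2.666, 1.57, 1.704]
contact_force: [0.5, 2.0, 0.8]
grip_width: 0.4
```

```bash
python3 st.py 165 170 175 180 185; python3 -c "
from h import *
c=cap('side');save(c,'side5.png',(220,190,360,330),4)"
```

```text
3.3667 [519.2 145.5  46.5] th 160.4320063356936 [0.46 1.99 0.8 ]
r 41.44583241532344 d 12.84334807672923
165.0 (array([ 0.0015, -0.0014,  0.0037]), np.float64(-4.6))
170.0 (array([ 0.0015, -0.002 ,  0.0075]), np.float64(-9.6))
175.0 (array([ 0.0015, -0.0023,  0.0113]), np.float64(-14.6))
180.0 (array([ 0.0015, -0.0023,  0.0151]), np.float64(-19.6))
185.0 (array([ 0.0015, -0.0019,  0.0189]), np.float64(-24.6))
```

View pics/side5.png

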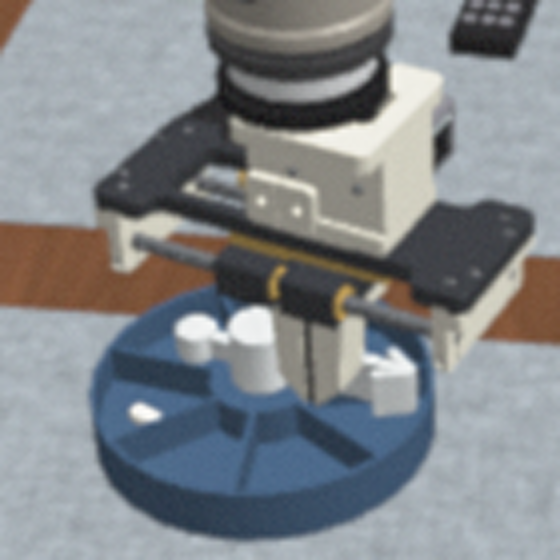

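The fingertip is against the blade between the hub (250,335) and the arrow (390,380), and the organiser hasn't moved. I've viewed 8 pictures so far and will keep pushing.

Request:
{"method": "step_arm", "body": {"targets": [[[0.001, -0.0014, 0.0037, -4.6], [0.0015, -0.002, 0.0075, -9.6], [0.0015, -0.0023, 0.0113, -14.6], [0.0015, -0.0023, 0.0151, -19.6], [0.0015, -0.0019, 0.0189, -24.6]]]}}

```text
time: 3.83
tool_pos: [511.4, 127.9, 46.2]
tcp_rot: [1.982, 1.569, 0.505]
contact_force: [0.2, 2.0, 1.0]
grip_width: 0.3
```

Request:
{"method": "step_arm", "body": {"targets": [[[0, -0.001, 0.0037, -5], [0, -0.0015, 0.0075, -10], [0, -0.0019, 0.0113, -15], [0, -0.0018, 0.0151, -20], [0, -0.0013, 0.0189, -25]]]}}

```text
time: 4.25
tool_pos: [512.0, 109.1, 47.1]
tcp_rot: [1.512, 1.568, 0.472]
contact_force: [-0.9, 1.8, 0.8]
grip_width: 0.2
```

```bash
python3 st.py 214 219 224 229 234
```

```text
4.25 [512.  109.1  47.1] th 210.4591405315067 [-0.92  1.84  0.81]
r 41.50609361366719 d 12.30193014835714
214.0 (array([ 0.0021, -0.0012,  0.0024]), np.float64(-3.5))
219.0 (array([ 0.0021, -0.0019,  0.0062]), np.float64(-8.5))
224.0 (array([ 0.0021, -0.0023,  0.01  ]), np.float64(-13.5))
229.0 (array([ 0.0021, -0.0023,  0.0138]), np.float64(-18.5))
234.0 (array([ 0.0021, -0.002 ,  0.0176]), np.float64(-23.5))
```

Request:
{"method": "step_arm", "body": {"targets": [[[0.001, -0.0012, 0.0024, -3.5], [0.002, -0.0019, 0.0062, -8.5], [0.002, -0.0023, 0.01, -13.5], [0.002, -0.0023, 0.0138, -18.5], [0.002, -0.002, 0.0176, -23.5]]]}}

```text
time: 4.67
tool_pos: [519.3, 92.9, 46.1]
tcp_rot: [1.091, 1.567, 0.463]
contact_force: [-1.5, 1.8, -0.4]
grip_width: 0.6
```

Request:
{"method": "step_arm", "body": {"targets": [[[0, -0.001, 0.0037, -5], [0, -0.0015, 0.0075, -10], [0, -0.0019, 0.0113, -15], [0, -0.0018, 0.0151, -20], [0, -0.0015, 0.0175, -23]]]}}

```text
time: 5.08
tool_pos: [532.4, 81.1, 46.8]
tcp_rot: [0.665, 1.567, 0.44]
contact_force: [-2.2, 0.1, -0.6]
grip_width: 0.8
```

```bash
python3 st.py 259 262; python3 -c "
from h import *
c=cap('side');save(c,'side6.png',(220,190,360,330),2.8)
t=cap('top');save(t,'top6.png',(220,150,360,290),2.8)
a=cv2.hconcat([cv2.imread('pics/side6.png'),cv2.imread('pics/top6.png')]);cv2.imwrite('pics/b6.png',a)"
```

```text
5.0833 [532.4  81.1  46.8] th 257.0994602543435 [-2.2   0.11 -0.58]
r 42.1981116863316 d 12.44977074693199
259.0 (array([ 0.0018, -0.0002,  0.0013]), np.float64(-1.9))
262.0 (array([ 0.0018, -0.0007,  0.0036]), np.float64(-4.9))
```

View pics/b6.png

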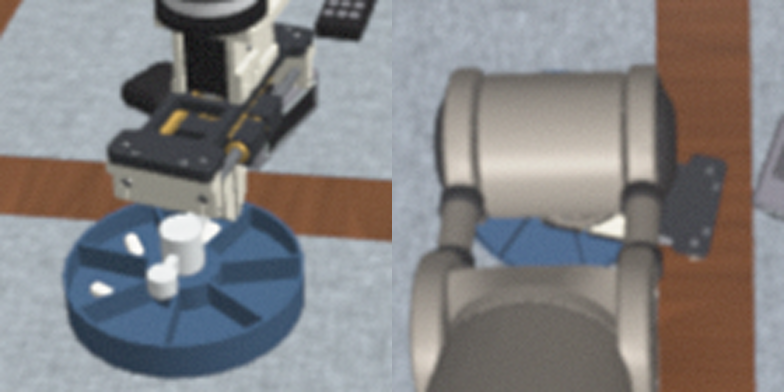

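Request:
{"method": "step_arm", "body": {"targets": [[[0.001, -0.0002, 0.0015, -2], [0.0015, -0.0006, 0.0035, -4.5], [0.0015, -0.001, 0.0055, -7.5], [0.0015, -0.0012, 0.0075, -10.2], [0.0015, -0.0012, 0.0077, -10.4]]]}}

```text
time: 5.6
tool_pos: [540.1, 78.1, 45.9]
tcp_rot: [0.343, 1.566, 0.294]
contact_force: [-0.5, -0.6, 0.5]
grip_width: 0.6
```

Request:
{"method": "step_arm", "body": {"targets": [[[0, 0, -0.008, 0], [0, 0, -0.02, 0], [-0.01, 0, -0.025, 0], [-0.05, 0, -0.025, 0], [-0.09, 0, -0.025, 0]]]}}

```text
time: 6.02
tool_pos: [512.8, 79.3, 136.2]
tcp_rot: [1.358, 1.569, 1.306]
contact_force: [1.2, -0.1, -0.6]
grip_width: 0.2
```

```bash
python3 st.py 268.4; python3 -c "
from h import *
o=bot.get_obs();print(to(o,[546.5,-101,160]))"
```

```text
6.0167 [512.8  79.3 136.2] th 267.0612808579755 [ 1.21 -0.06 -0.64]
r 42.228567262404454 d 39.12095472436545
268.4 (array([ 0.0913, -0.0002,  0.0276]), np.float64(-1.3))
(array([-0.024 , -0.1783,  0.0429]), 0)
```

Request:
{"method": "step_arm", "body": {"targets": [[[-0.015, -0.035, 0.005, 0], [-0.024, -0.07, 0.014, 0], [-0.024, -0.105, 0.024, 0], [-0.024, -0.145, 0.034, 0], [-0.024, -0.178, 0.043, 0]]]}}

```text
time: 6.43
tool_pos: [546.7, -102.9, 161.7]
tcp_rot: [0.155, 1.568, 0.101]
contact_force: [0.6, 0.7, 0.2]
grip_width: 0.4
```

```bash
python3 - <<'E'
from h import *
o=bot.get_obs();print(o['time'],o['tool_pos'])
c=cap('top');save(c,'top7.png',(230,160,350,260),5)
E
```

```text
6.4333 [ 546.73257363 -102.88005923  161.69397653]
```

View pics/top7.png

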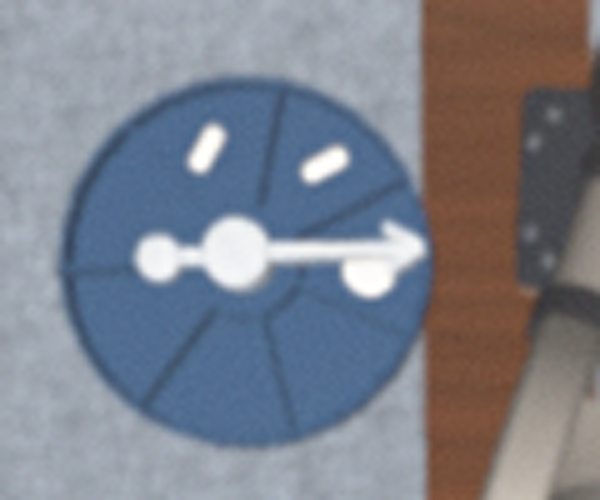

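The arrow tip is at crop (430,248), the hub at (237,254) and the weight at (158,259). The tablet, now partly under the blade, is at (370,275). Next I'll compute angles.

```bash
python3 - <<'E'
from h import *
c=cap('top');f=lambda u,v,z:ray(c,230+(u+.5)/5-.5,160+(v+.5)/5-.5,z)
ang=lambda a:np.degrees(np.arctan2(a[1],a[0]))
h=f(237,254,63);t=f(430,248,61);w=f(158,259,61)
print(h,t,w,'tip-hub',ang(t-h),'tip-weight',ang(t-w))
g=cv2.cvtColor(c['color'],cv2.COLOR_RGB2GRAY)
m=(c['color'].min(2)>185).astype(np.uint8);m[:,325:]=0;m[:,:240]=0;m[:170]=0;m[255:]=0
# blade axis: bright column centroids between hub and barbs (px 288..305) upper part only; weight/hub/tip region line
for x in (255,256,257,284,285,286,287,294,296,308,310,312,314):
    r=np.where(m[200:225,x])[0]+200; print(x,r.min() if len(r) else None,r.max() if len(r) else None,end=' | ')
tab=np.array([552.5,64.0]);print('\ntab-h',ang(tab-h[:2]),'tab-C',ang(tab-C))
# partitions: rim and organiser centre
hsv=cv2.cvtColor(c['color'],cv2.COLOR_RGB2HSV)
b=((hsv[...,0]>100)&(hsv[...,0]<115)&(hsv[...,1]>90)).astype(np.uint8)|m
b[:,:236]=0;b[:165]=0;b[260:]=0;b[:,325:]=0
k=max(cv2.findContours(cv2.morphologyEx(b,cv2.MORPH_CLOSE,np.ones((5,5))),0,1)[0],key=cv2.contourArea)
e=cv2.fitEllipse(k);print(e,ray(c,*e[0],30))
# compartment yaw from partition ends on top edge z=30 (crop px): 
for p in((283,92),(403,184),(72,271),(148,404),(292,425)):
    q=f(*p,30);print(p,ang(q[:2]-C))
E
```

```text
[554.05993437 119.43160003  63.        ] [555.67944258  34.32640303  61.        ] [552.60526832 154.67277467  61.        ] tip-hub -88.90982231372725 tip-weight -88.53673266440445
255 None None | 256 None None | 257 None None | 284 209 211 | 285 209 211 | 286 209 211 | 287 209 211 | 294 209 211 | 296 209 211 | 308 205 216 | 310 206 212 | 312 207 211 | 314 209 209 | 
tab-h -91.6119699401892 tab-C -91.54815769897796
((278.74951171875, 212.01776123046875), (71.46437072753906, 71.91980743408203), 148.5181884765625) [554.29911952 119.34779462  30.        ]
(283, 92) -12.712743886721858
(403, 184) -64.11669206911249
(72, 271) 91.87594283150145
(148, 404) 145.0109510825897
(292, 425) -164.3928867750856
```

The top view puts the arrow at about -88.7° and the tablet at -91.6°, so it overshot by almost 3°. I'll push it back from the other side, gently.

```bash
python3 - <<'E'
from h import *
o=bot.get_obs();print(zdir(o))
print(to(o,pushpos(269,-34,z=140),359),to(o,pushpos(269,-34,z=46),359))
E
```

```text
-3.3455710329082984
(array([0.0211, 0.1843, 0.0292]), np.float64(-2.3)) (array([0.1151, 0.1844, 0.0289]), np.float64(-2.3))
```

Request:
{"method": "step_arm", "body": {"targets": [[[0, 0.037, 0.008, -1], [0, 0.075, 0.018, -2], [0.005, 0.113, 0.029, -2.3], [0.012, 0.152, 0.029, -2.3], [0.02, 0.184, 0.029, -2.3]]]}}

```text
time: 6.95
tool_pos: [587.0, 79.9, 142.0]
tcp_rot: [0.013, 1.566, -0.006]
contact_force: [0.5, -0.2, 0.3]
grip_width: 0.5
```

```bash
python3 - <<'E'
from h import *
o=bot.get_obs();print(o['time'],o['tool_pos'],zdir(o))
print(to(o,pushpos(269,-34,z=46),359))
E
```

```text
6.95 [586.98672122  79.93879304 141.96861885] -1.107683276621489
(array([ 0.096 , -0.003 , -0.0001]), np.float64(-0.1))
```

Request:
{"method": "step_arm", "body": {"targets": [[[0.025, -0.002, 0, 0], [0.05, -0.003, 0, 0], [0.075, -0.003, 0, 0], [0.09, -0.003, 0, 0], [0.094, -0.003, 0, 0]]]}}

```text
time: 7.37
tool_pos: [585.1, 77.9, 45.9]
tcp_rot: [2.342, 1.571, 2.322]
contact_force: [-0.5, 0.6, 0.0]
grip_width: 0.7
```

```bash
python3 - <<'E'
from h import *
o=bot.get_obs();print(o['time'],o['tool_pos'],zdir(o),o['contact_force'])
print(to(o,pushpos(269,-16,z=46),359),to(o,pushpos(269,-13,z=46),359))
E
```

```text
7.3667 [585.08141134  77.90711439  45.87229555] -1.1558650114363518 [-0.48239131  0.62631853  0.04281019]
(array([-0.0001, -0.001 , -0.0158]), np.float64(-0.2)) (array([-0.0001, -0.001 , -0.0188]), np.float64(-0.2))
```

Request:
{"method": "step_arm", "body": {"targets": [[[0, -0.001, -0.007, 0], [0, -0.001, -0.013, 0], [0, -0.001, -0.016, 0], [0, -0.001, -0.018, 0], [0, -0.001, -0.018, 0]]]}}

```text
time: 7.78
tool_pos: [567.4, 77.4, 47.0]
tcp_rot: [0.168, 1.569, 0.147]
contact_force: [0.6, -0.7, 0.8]
grip_width: 0.6
```

```bash
python3 - <<'E'
from h import *
o=bot.get_obs();print(o['time'],o['tool_pos'],zdir(o),o['contact_force'])
print(to(o,pushpos(269,-13,z=46),359))
E
```

```text
7.7833 [567.35653515  77.42737191  47.02822039] -1.175191930694559 [ 0.55712636 -0.67330177  0.76542901]
(array([ 0.001 , -0.0002, -0.0011]), np.float64(-0.2))
```

Request:
{"method": "step_arm", "body": {"targets": [[[0, 0, -0.0005, 0], [0, 0, -0.001, 0], [0, 0, -0.0013, 0], [0, 0, -0.0013, 0], [0, 0, -0.0013, 0]]]}}

```text
time: 8.2
tool_pos: [566.4, 77.4, 47.2]
tcp_rot: [0.124, 1.568, 0.103]
contact_force: [2.3, 0.0, 1.4]
grip_width: 0.6
```

Request:
{"method": "step_arm", "body": {"targets": [[[0, 0, 0.008, 0], [0, 0, 0.02, 0], [-0.01, 0, 0.025, 0], [-0.05, 0, 0.025, 0], [-0.09, 0, 0.025, 0]]]}}

```text
time: 8.62
tool_pos: [590.2, 76.7, 136.0]
tcp_rot: [3.096, 1.567, 3.075]
contact_force: [1.2, -0.5, 0.0]
grip_width: 0.5
```

Request:
{"method": "step_arm", "body": {"targets": [[[-0.015, -0.035, -0.01, 0], [-0.024, -0.07, -0.02, 0], [-0.024, -0.105, -0.03, 0], [-0.024, -0.145, -0.04, 0], [-0.024, -0.178, -0.045, 0]]]}}

```text
time: 9.03
tool_pos: [540.7, -102.4, 160.4]
tcp_rot: [-3.093, 1.567, -3.114]
contact_force: [0.4, -0.3, 0.4]
grip_width: 0.3
```

```bash
python3 - <<'E'
from h import *
o=bot.get_obs();print(o['time'],o['tool_pos'],zdir(o),to(o,[546.5,-101,75]))
c=cap('top');save(c,'top8.png',(240,170,340,250),6)
E
```

```text
9.0333 [ 540.66102648 -102.39439285  160.38989659] -1.188854840384041 (array([0.0854, 0.0015, 0.0062]), 0)
```

View pics/top8.png

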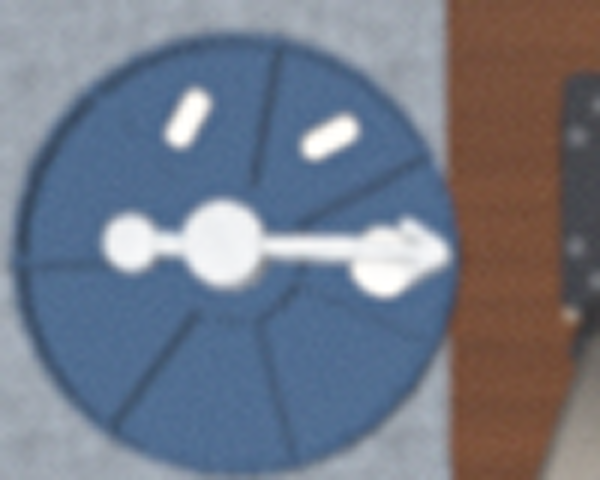

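The tip is now at crop (452,253), the hub at (224,245) and the weight at (130,243). That puts the arrow at about -92.6° against the tablet's -91.6°, so it points squarely at it. The organiser hasn't moved. Next is the button.

Request:
{"method": "step_arm", "body": {"targets": [[[0.025, 0.001, 0.006, 0], [0.05, 0.0015, 0.006, 0], [0.075, 0.0015, 0.006, 0], [0.085, 0.0015, 0.006, 0], [0.086, 0.0015, 0.006, 0]]]}}

```text
time: 9.5
tool_pos: [544.7, -106.2, 71.8]
tcp_rot: [-2.974, 1.561, -2.998]
contact_force: [-0.5, -0.3, 0.6]
grip_width: 0.7
```

```bash
python3 - <<'E'
from h import *
o=bot.get_obs();print(o['time'],o['tool_pos'],zdir(o),o['contact_force'],to(o,[546.5,-101,65]))
E
```

```text
9.5 [ 544.73075861 -106.16005982   71.82053804] -1.3853874704220996 [-0.47938515 -0.25956143  0.58153656] (array([0.0068, 0.0052, 0.0017]), 0)
```

Request:
{"method": "step_arm", "body": {"targets": [[[0, 0.005, 0.0017, 0], [0.003, 0.005, 0.0017, 0], [0.006, 0.005, 0.0017, 0], [0.009, 0.005, 0.0017, 0], [0.01, 0.005, 0.0017, 0]]]}}

```text
time: 9.92
tool_pos: [547.2, -101.2, 62.3]
tcp_rot: [-2.89, 1.563, -2.913]
contact_force: [1.6, 0.5, 3.0]
grip_width: 0.0
```

Request:
{"method": "step_arm", "body": {"targets": [[[0.001, 0, 0, 0], [0.002, 0, 0, 0], [0.003, 0, 0, 0], [0.003, 0, 0, 0], [0.003, 0, 0, 0]]]}}

```text
time: 10.33
tool_pos: [547.3, -101.2, 59.6]
tcp_rot: [-2.876, 1.563, -2.9]
contact_force: [-0.7, 1.1, 3.7]
grip_width: 0.6
```

Contact is at about z = 62, with the force rising. I'll press on in small steps.

Request:
{"method": "step_arm", "body": {"targets": [[[0.001, 0, 0, 0], [0.0015, 0, 0, 0], [0.002, 0, 0, 0], [0.002, 0, 0, 0], [0.002, 0, 0, 0]]]}}

```text
time: 10.75
tool_pos: [547.3, -101.2, 58.2]
tcp_rot: [-2.849, 1.564, -2.873]
contact_force: [-2.3, 1.6, 9.8]
grip_width: 0.5
```

Request:
{"method": "step_arm", "body": {"targets": [[[0.0005, 0, 0, 0], [0.001, 0, 0, 0], [0.0015, 0, 0, 0], [0.0015, 0, 0, 0], [0.0015, 0, 0, 0]]]}}

```text
time: 11.17
tool_pos: [547.4, -101.2, 58.1]
tcp_rot: [-2.77, 1.564, -2.794]
contact_force: [-4.7, 2.3, 15.8]
grip_width: 0.3
```

The tip stopped hard at z = 58.1, with the button top originally at about 64 mm and well over 5 N on it, so the button is fully down. Next I'll release and retreat.

Request:
{"method": "step_arm", "body": {"targets": [[[-0.005, 0, 0, 0], [-0.015, 0, 0, 0], [-0.04, 0, 0, 0], [-0.075, 0, 0, 0], [-0.11, 0, 0, 0]]]}}

```text
time: 11.58
tool_pos: [547.2, -100.9, 168.6]
tcp_rot: [-2.94, 1.562, -2.964]
contact_force: [1.0, -0.1, -0.3]
grip_width: 0.3
```

Request:
{"method": "step_arm", "body": {"targets": [[[0, -0.03, -0.015, 0], [0, -0.07, -0.03, 0], [0, -0.11, -0.045, 0], [0, -0.14, -0.06, 0], [0, -0.15, -0.07, 0]]]}}

```text
time: 12.0
tool_pos: [472.0, -253.4, 169.6]
tcp_rot: [-2.744, 1.561, -2.772]
contact_force: [-0.4, 0.3, 0.3]
grip_width: 0.5
```

```bash
python3 - <<'E'
from h import *
o=bot.get_obs();print(o['time'],o['tool_pos'],o['contact_force'])
c=cap('top');save(c,'top9.png',(235,165,415,255),4.4)
d=-c['R'].T@c['t']
for p in[(377,212),(376,213),(378,212)]:
    print((d+c['R'].T@(np.linalg.inv(c['K'])@[*p,1.]*float(c['depth'][p[1],p[0]]))).round(1))
E
```

```text
12.0 [ 472.04270693 -253.37538278  169.6204501 ] [-0.44304753  0.27982897  0.27008453]
[ 547.6 -100.8   59.7]
[545.1 -98.4  62.4]
[ 547.2 -102.8   62.9]
```

View pics/top9.png

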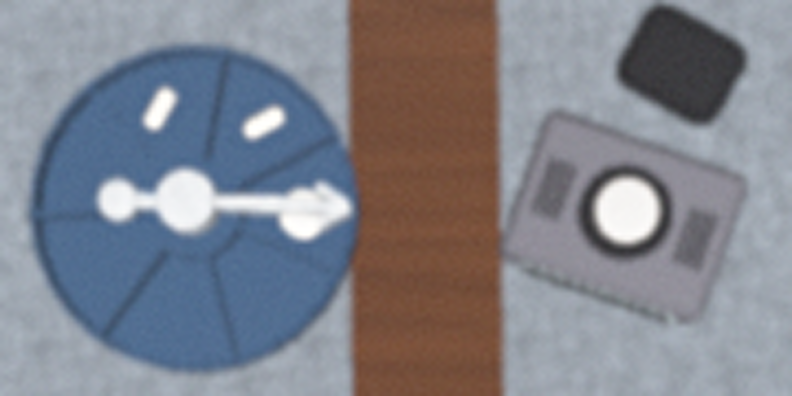

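The arrow lies over the tablet's direction. The button is back up at about 62 mm, and the organiser, tablets and clock are where they were. I'm handing in.

```bash
python3 -c "
from plant import bot
print(bot.close_job())"
```

```text
the job is handed in; nothing more can be done
None
```

I turned the arrow round to the round tablet, then pressed the clock button and let it come up. The job was handed in at about 12 s of the 48 s allowed.

- **Arrow:** I pushed it round counter-clockwise with the closed fingertips. The first pass overshot by about 3°, so I nudged it back from the other side. My last estimate put the arrow at about -92.6° and the tablet at -91.6°. That agrees to about 1°, which is roughly what the camera can resolve.
- **Button:** The fingertip met a hard stop at z = 58 mm with about 16 N. The spring needs only about 5 N, so I take it as fully down. I did not read the button's travel directly. Afterwards its top measured about 60–63 mm in depth, against 62–63 mm before.
- **Rest of the scene:** The organiser's centre measured the same before and after the main push, to within 0.1 mm. In the final close-up, the organiser, both caplets, the clock and the earphone case looked unmoved. The tablet was partly hidden under the blade, but what showed of it was in place. I did not look at the other things on the table again after the moves; the arm passed at least 70 mm above them.

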